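# Put three mixed-up gearbox parts into their own trays

## Robot

A 6-joint arm with a two-finger parallel gripper is mounted at the origin on the work surface. World frame = base frame: x ahead of the robot, y to its left, z up, the work surface at z = 0. Lengths are in m, angles in rad, forces in N, time in s.
With the tool pointing down it reaches from about 0.325 to 0.85 m from the base axis. Payload 15.5 kg.
Tool frame: the origin (TCP) lies at the very end of the fingers, on their centre line; the grasp point (between the pads) lies 19 mm behind it (ctrl.grip_depth is the distance from the TCP to the grasp point, in m); z points along the fingers, y is the line along which they close (so a half turn about z gives the same grasp; the last joint's range is limited). The gripper opens to 91 mm and grips with 3 to 60 N. Pads are 32 mm wide; open, the fingers measure 118 mm over their backs; the gripper's body (76 mm by 178 mm) begins 60 mm behind the grasp point.
Start: joints at [1.089, 0.494, 1.345, -0, 1.302, -0.096], TCP at [0.236, 0.579, 0.214] pointing down, gripper open.
Joint ranges: [-2.91, 2.91], [-0.82, 2.16], [0.22, 2.67], [-1.22, 4.37], [0.12, 2.79], [-3.08, 3.08]. Speed limits (rad/s): [1.89, 1.89, 2.57, 3.01, 3.01, 3.01].

## Interface

Orientations are given as a 3x3 rotation matrix whose columns are the frame's x, y, z axes.
In Python, from plant import ctrl gives the robot as it stands.
- The arm moves only by the shell command python3 -m creep 'ROWS' [FORCE]. ROWS is JSON, a list of rows, each a list of 3 entries, a list of its own where there are three numbers: the turn, a rotation vector about the tool's x, y, z in degrees, then the shift along the tool's x, y, z in cm, then the closure, from -1 (fully open) to 1 (shut). A call has 1 to 8 rows; each row shifts and turns the commanded pose from where the row before left it, along the tool's axes as they then stand; what a row does not reach is not made up. A row lasts 1/10 s, in which the tool goes at most 50 mm and 8.59 degrees, less where a joint would pass 70% of its speed; a pose out of reach is approached as far as the arm can. A call is refused whole if a number of a shift passes 5 or a number of a turn 8.59, either way. A call with a gripper value outside its range is refused whole. The fingers move at their own pace and stop on an object; FORCE is the grip in N (left out, the last holds). Time passes only in rows, so rows that do not move let the fingers close. It gives the time, the measured TCP pose, the force, the opening and the grip force at its end, in the units of the state.
- ctrl.observe(): the state, without advancing time (a new reading comes with each control period).
- ctrl.camera(name): name is "scene" or "top" or "wrist"; returns a dict with "image" (400x640x3 uint8, blue, green, red), "mtx" (3x3 intrinsics, pixels), "dist" ([k1, k2, p1, p2, k3] as OpenCV has them; the pictures are not rectified), "R" (3x3) and "t" (3): a world point X has camera coordinates R X + t; the wrist camera has in their place "tool_from_camera" (4x4, takes a point from camera to tool coordinates, whose origin is the TCP and whose axes are the flange's). Camera axes: x right, y down, z forward; pixel columns grow to the right and rows downward; lengths in m; the calibration is good to about 2 mm. A picture is of the moment at which its call begins: read the wrist's pose just before it. There is no depth.
- ctrl.hand_in(): hands the job in; it is judged then, once.
Trained networks look in the newest picture that a camera, given by its name, has taken for a name from the list of things; names that differ only in an ending like _2 or _b are one class to them, and where a whole thing is asked for, a point or a joint stands for the part that bears it (a point fixed in the world has none). Each returns a list of dicts, best first, with "conf" (0 to 1); they miss things now and then, are a little off and sometimes report something else, mostly with a low value. They report only what shows in the picture. A call takes as long as a camera call. They do not tell look-alikes from the thing itself.
- ctrl.boxes_of(thing, camera): "bbox" ([centre column, centre row, width, height] in pixels, round what is visible of it).
- ctrl.tip_of(thing, camera): "point" ([column, row] in pixels: a listed point, or the origin of a listed thing).
The state is a dict: "time_s": time; "joint_positions": joint angles; "joint_velocities": joint speeds; "joint_torque": joint torques, N m; "tool_pos": TCP position; "tcp_rot": TCP orientation; "ft_force": force on the tool from outside, world axes, zero at the start; "moment": the same for the moment, N m; "finger_gap": opening from 0.0 (shut) to 1.0 (fully open); "grasp_force": force on a finger pad.
Only numpy, scipy, OpenCV 4.12 (cv2) and the standard library are available. Lean on these libraries where they do the work, as an engineer would, in place of code of your own. Each camera call takes 0.05 s, during which the arm holds its last target. There are 200 camera calls.

## Task

The three steel gearbox parts are in each other's blue trays: move them so that the round gear stands in the middle of the round tray, the square flange in the middle of the square tray and the long rocker arm in the middle of the long tray, lying lengthwise along it. Start by setting one of the parts aside on the free black rubber mat, which must be empty again at the end. Keep the parts upright, set them down without dropping them, and leave the tin, the bearing ring and the hexagon nut where they are.

Things in the scene. Friction and masses are not known exactly. Their poses are not given: they have to be found in the camera images.
- gear: Loose steel gear, round: toothed disc 50 mm in diameter and 20 mm high, with a smooth round hub 30 mm in diameter standing on it up to 44 mm; about 0.25 to 0.5 kg. Origin at the centre of its underside, z up. Easily gripped by the hub.
- flange: Loose steel flange: square plate 52 x 52 mm, 18 mm high, with four small dark bolt holes and a smooth round boss 32 mm in diameter standing on it up to 44 mm; about 0.25 to 0.5 kg. Origin at the centre of its underside, z up, x and y along the plate's sides. Easily gripped by the boss.
- rocker: Loose steel rocker arm lying flat, 98 mm long: a straight web 14 mm wide and 30 mm high joins two round eyes, each 26 mm in diameter and 34 mm high, centred 36 mm either side of the middle; about 0.18 to 0.35 kg. Origin at the middle of its underside, x along its length, z up. Easily gripped across the middle of the web, where 46 mm between the eyes is free.
- round_tray: Fixed blue round tray, the gear's place: outer diameter 130 mm, inner 120 mm, rim 14 mm above the bench, inner floor 4 mm above the bench. Origin at the centre of its underside, on the bench.
- square_tray: Fixed blue square tray, the flange's place: 120 x 120 mm outside, walls 4 mm thick, rim 14 mm above the bench, inner floor 4 mm above the bench. Origin at the centre of its underside, x and y along its sides.
- long_tray: Fixed blue oblong tray, the rocker arm's place: 142 mm long (x) and 70 mm wide (y) outside, walls 4 mm thick, rim 14 mm above the bench, inner floor 4 mm above the bench. Origin at the centre of its underside, x along its length.
- mat: Fixed black rubber mat, 120 x 120 mm and 4 mm thick, empty at the start: the free spot for setting a part aside. Origin at the centre of its underside, on the bench.
- tin: Bystander, to be left alone: loose small pale tin with a white lid, 48 mm in diameter, 55 mm high. Origin at the centre of its underside.
- bearing: Bystander, to be left alone: loose flat steel bearing ring, 48 mm outside and 22 mm inside diameter, 16 mm high. Origin at the centre of its underside.
- nut: Bystander, to be left alone: loose steel hexagon nut, 34 mm across flats, 20 mm high. Origin at the centre of its underside.
Mind the look-alikes: they are no part of the job. What is shaped like the rocker but orange or pink is not meant.

How it is judged:
On the way:
1. one of the three parts is set aside, standing released on the rubber mat (((horizontal distance between gear and mat below 0.05 m and z of gear in the frame of mat below 0.009 m and contact force between gear and the fingers below 0.1 N and linear speed of gear below 0.05 m/s) or (horizontal distance between flange and mat below 0.05 m and z of flange in the frame of mat below 0.009 m and contact force between flange and the fingers below 0.1 N and linear speed of flange below 0.05 m/s) or (horizontal distance between rocker and mat below 0.05 m and z of rocker in the frame of mat below 0.009 m and contact force between rocker and the fingers below 0.1 N and linear speed of rocker below 0.05 m/s))), for 0.2 s.
At the end, for the whole second after the job is handed in: Gear in the round tray, flange in the square tray, rocker arm in the long tray: each within 15 mm of the tray's centre, on its floor (underside less than 9 mm above the bench), tilted under 0.1 rad, at rest; rocker arm within 0.25 rad of the long tray's length (horizontal distance between gear and round_tray below 0.015 m and z of gear in the frame of round_tray below 0.009 m and angle between each of gear, flange, rocker's own z axis and vertical below 0.1 rad and linear speed of each of gear, flange, rocker below 0.02 m/s and horizontal distance between flange and square_tray below 0.015 m and z of flange in the frame of square_tray below 0.009 m and horizontal distance between rocker and long_tray below 0.015 m and z of rocker in the frame of long_tray below 0.009 m and angle between the x axis of rocker and the x axis of long_tray, either way round below 0.25 rad); the robot touches nothing.
It fails at once if the tin, the bearing ring or the nut is moved by more than 25 mm (distance of any of tin, bearing, nut from where it was at the start of the episode above 0.025 m).
It fails at once if a part is tipped by more than 0.6 rad (angle between any of gear, flange, rocker's own z axis and vertical above 0.6 rad).
It fails at once if a part is dropped: out of the fingers and falling faster than 0.7 m/s (a fall of about 25 mm) ((linear speed of gear above 0.7 m/s and contact force between gear and the fingers below 0.05 N) or (linear speed of flange above 0.7 m/s and contact force between flange and the fingers below 0.05 N) or (linear speed of rocker above 0.7 m/s and contact force between rocker and the fingers below 0.05 N)).
It also fails if it takes over 99 s, if anything falls off the work surface, if the arm or the gripper's body presses on something with over 40 N, if the wrist force passes 120 N, or if a joint passes its speed limit or range.

## Working session

There is one attempt and no reset: what is moved stays moved. The work goes in short steps, Python scripts to look and compute and a shell command to move; the robot and the scene stay as the last step left them, time stands still between calls to the robot, and variables do not carry over. Pictures are saved under pics/ and viewed, at most 14 in all, crops included, and the job is handed in when it is done.

```bash
mkdir -p pics
cat > h.py <<'E'
import numpy as np, cv2
from plant import ctrl
def ray(cam,uv):
    p=cv2.undistortPoints(np.array([[uv]],float),np.array(cam["mtx"]),np.array(cam["dist"]))[0,0]
    d=np.array([p[0],p[1],1.])
    if "R" in cam:
        R=np.array(cam["R"]);t=np.array(cam["t"]);return -R.T@t,R.T@d
    s=cam["_s"];T=np.array(cam["tool_from_camera"]);Rw=np.array(s["tcp_rot"])
    return Rw@T[:3,3]+np.array(s["tool_pos"]),Rw@T[:3,:3]@d
def at(cam,uv,z):
    o,d=ray(cam,uv);return o+d*(z-o[2])/d[2]
def shot(name):
    s=ctrl.observe();c=ctrl.camera(name);c["_s"]=s;return c
E
cat > look.py <<'E'
import sys
from h import *
for n in ["top","scene"]:
    c=shot(n);cv2.imwrite(f"pics/{n}0.png",c["image"])
    for th in "gear flange rocker round_tray square_tray long_tray mat tin bearing nut".split():
        for r in ctrl.tip_of(th,n)[:4]:
            if r["conf"]>.2: print(n,th,round(r["conf"],2),np.round(r["point"],0),at(c,r["point"],0.004 if th in("gear","flange","rocker") else 0).round(3))
s=ctrl.observe();print({k:np.round(v,3).tolist() for k,v in s.items()})
E
python3 look.py
```

```text
top gear 0.78 [446. 222.] [ 0.45  -0.342  0.004]
top flange 0.67 [373. 187.] [ 0.563 -0.115  0.004]
top rocker 0.56 [237. 214.] [0.476 0.312 0.004]
top rocker 0.56 [180. 201.] [0.516 0.491 0.004]
top rocker 0.49 [184. 246.] [0.373 0.474 0.004]
top round_tray 0.8 [370. 185.] [ 0.569 -0.107  0.   ]
top square_tray 0.64 [234. 218.] [0.464 0.323 0.   ]
top long_tray 0.65 [452. 221.] [ 0.455 -0.363  0.   ]
top long_tray 0.42 [417. 164.] [ 0.639 -0.259  0.   ]
top mat 0.57 [301. 192.] [ 0.545  0.113 -0.   ]
top tin 0.54 [335. 237.] [0.404 0.006 0.   ]
top bearing 0.59 [247. 171.] [0.612 0.285 0.   ]
top bearing 0.32 [236. 215.] [0.472 0.316 0.   ]
top nut 0.6 [417. 161.] [ 0.65  -0.259  0.   ]
scene gear 0.56 [153. 271.] [ 0.449 -0.347  0.004]
scene flange 0.88 [272. 252.] [ 0.562 -0.109  0.004]
scene rocker 0.7 [384. 156.] [0.475 0.32  0.004]
scene rocker 0.69 [401. 119.] [0.386 0.473 0.004]
scene rocker 0.57 [438. 137.] [0.506 0.506 0.004]
scene round_tray 0.64 [270. 256.] [ 0.567 -0.116  0.   ]
scene square_tray 0.84 [382. 157.] [0.473 0.318 0.   ]
scene square_tray 0.63 [276. 191.] [0.406 0.006 0.   ]
scene long_tray 0.76 [150. 276.] [ 0.454 -0.358  0.   ]
scene mat 0.76 [338. 207.] [0.544 0.104 0.   ]
scene tin 0.97 [274. 192.] [0.404 0.001 0.   ]
scene bearing 0.58 [413. 200.] [0.637 0.274 0.   ]
scene nut 0.57 [231. 313.] [ 0.637 -0.258  0.   ]
{'time_s': 1.1, 'joint_positions': [1.088, 0.494, 1.345, -0.0, 1.303, -0.095], 'joint_velocities': [-0.001, -0.0, 0.001, -0.001, 0.001, 0.001], 'joint_torque': [0.002, -87.87, -38.226, 0.071, 0.044, -0.0], 'tool_pos': [0.236, 0.579, 0.214], 'tcp_rot': [[-0.926, 0.377, -0.0], [0.377, 0.926, -0.0], [-0.0, -0.0, -1.0]], 'ft_force': [-1.647, 0.813, -0.03], 'moment': [-0.062, 0.008, -0.009], 'grasp_force': 0.0, 'finger_gap': 1.001}
```

View pics/top0.png

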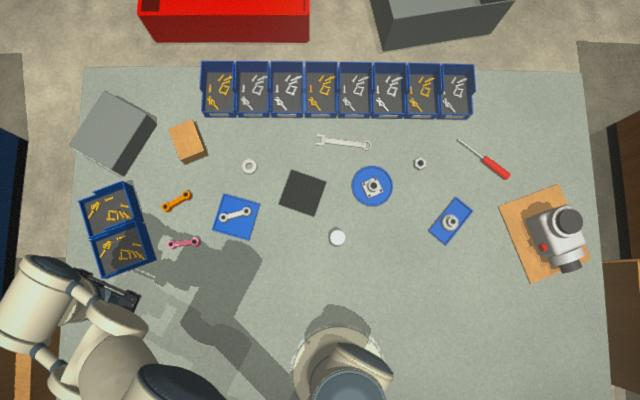

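View pics/scene0.png

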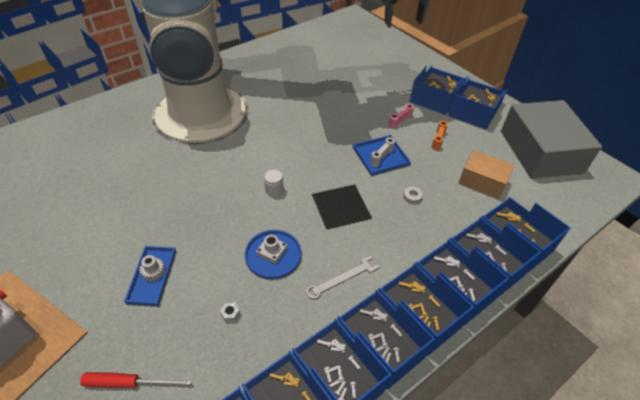

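The top view shows the rocker in the square tray at (235,215), with the orange and pink look-alikes to its left. The flange is in the round tray at (372,187), the gear is in the long tray at (450,221), and the mat at (302,193) is free. The scene view agrees.

```bash
cat >> h.py <<'E'
def rect(c,mask,z,near,r=.1):
    """largest blob of mask near world point -> rect in world at height z"""
    best=None
    for k in cv2.findContours(mask,cv2.RETR_EXTERNAL,cv2.CHAIN_APPROX_NONE)[0]:
        if len(k)<20: continue
        w=np.array([at(c,p[0],z)[:2] for p in k])
        if np.linalg.norm(w.mean(0)-near)<r and (best is None or cv2.contourArea(k)>best[0]): best=(cv2.contourArea(k),w)
    (x,y),(a,b),t=cv2.minAreaRect((best[1]*1000).astype(np.float32))
    if a<b:a,b,t=b,a,t+90
    return np.round([x,y,a,b,(t+90)%180-90],1)
def blue(im):
    h=cv2.cvtColor(im,cv2.COLOR_BGR2HSV);return cv2.inRange(h,(95,120,50),(130,255,255))
def plan(x,y,z,ang=None,s=None):
    """rows to reach TCP; ang = world angle (deg) of the tool y (closing) axis"""
    s=s or ctrl.observe();R=np.array(s["tcp_rot"]);p=np.array(s["tool_pos"])
    cur=np.degrees(np.arctan2(R[1,1],R[0,1]))
    d=0 if ang is None else (ang-cur+90)%180-90
    v=R.T@(np.array([x,y,z])-p)*100
    print("pos",p.round(4),"yang",round(cur,1),"j6",round(s["joint_positions"][5],2),"gap",round(s["finger_gap"]*91,1),"grip",round(s["grasp_force"],1),"| shift cm in present axes",v.round(2),"turn about tool z",round(-d,1))
    a=np.radians(-d);c,q=np.cos(a),np.sin(a)
    print("   shift after the turn:",np.round([c*v[0]+q*v[1],-q*v[0]+c*v[1],v[2]],2))
E
python3 - <<'E'
from h import *
c=shot("top");im=c["image"]
b=blue(im)
for n,p in dict(round=(.568,-.11),square=(.468,.32),long=(.455,-.36)).items():
    print(n,rect(c,b,.008,p))
m=cv2.inRange(im,(0,0,0),(60,60,60)); print("mat",rect(c,m,.004,(.545,.108)))
plan(.475,.318,.22)
E
```

```text
round [ 566.6 -111.   126.9  125.4  -89.7]
square [466.3 314.7 119.3 118.7  74.4]
long [ 456.2 -356.7  141.8   69.4  -40.3]Traceback (most recent call last):
  File "<stdin>", line 6, in <module>
  File "h.py", line 21, in rect
    (x,y),(a,b),t=cv2.minAreaRect((best[1]*1000).astype(np.float32))
                                   ~~~~^^^
TypeError: 'NoneType' object is not subscriptable
```

```bash
python3 -m creep '[[[0,0,0],[-4,-1.9,0],-1],[[0,0,0],[-4,-1.9,0],-1],[[0,0,0],[-4,-1.9,0],-1],[[0,0,0],[-4,-1.9,0],-1],[[0,0,0],[-4,-1.9,0],-1],[[0,0,0],[-4,-1.9,0],-1],[[0,0,0],[-4,-1.9,0],-1],[[0,0,0],[-4,-1.9,0],-1]]'
cat > wl.py <<'E'
import sys
from h import *
c=shot("wrist");cv2.imwrite(f"pics/{sys.argv[1]}.png",c["image"])
for th in sys.argv[2:]:
    for r in ctrl.tip_of(th,"wrist")[:3]:
        print(th,round(r["conf"],2),np.round(r["point"],0),at(c,r["point"],.004)[:2].round(4))
plan(.475,.318,.22)
E
python3 wl.py w1 rocker square_tray mat
python3 - <<'E'
from h import *
c=shot("top");im=c["image"]
print(im[193,302],im[185,320])
m=cv2.inRange(im,(0,0,0),(75,75,75)); print("mat",rect(c,m,.004,(.545,.108),.05))
E
```

```text
time_s: 1.95
tool_pos: [0.4759, 0.3159, 0.2141]
tcp_rot: [[-0.926, 0.377, 0.0], [0.377, 0.926, 0.0], [-0.0, 0.0, -1.0]]
ft_force: [0.7, 0.4, 0.2]
finger_gap: 1.003
grasp_force: 0.0
rocker 0.9 [479. 148.] [0.5118 0.4951]
rocker 0.71 [421.  44.] [0.3836 0.4679]
rocker 0.61 [316. 172.] [0.4678 0.3149]
square_tray 0.55 [315. 168.] [0.4634 0.3156]
pos [0.4753 0.3167 0.2139] yang 67.7 j6 -0.7 gap 91.2 grip 0.0 | shift cm in present axes [ 0.08  0.11 -0.61] turn about tool z 0
   shift after the turn: [ 0.08  0.11 -0.61]
[65 68 68] [69 71 71]
mat [543.1 109.3 114.4 114.1  70.6]
```

View pics/w1.png

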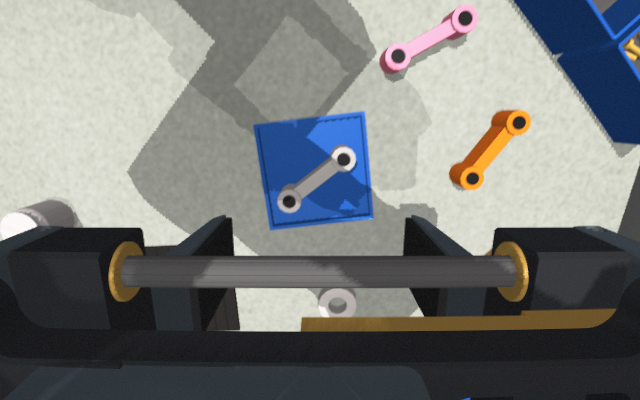

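The wrist view shows the steel rocker in the square tray with its eye holes at (289,201) and (343,159). The pink and orange look-alikes are outside, and the bearing is at (337,304).

Run:
```python
from h import *
c=shot("wrist")
a,b=at(c,(289,201),.038),at(c,(343,159),.038);m=(a+b)/2;d=b-a
t=np.degrees(np.arctan2(d[1],d[0]));print(m,np.linalg.norm(d),t, "sq",rect(c,blue(c["image"]),.010,(.467,.315)))
plan(m[0],m[1],.011,t+90)
```

```text
[0.4697926 0.3147603 0.038    ] 0.07145976463664648 106.04366376272912 sq [467.  314.3 120.8 120.6 -15.4]
pos [0.4743 0.3178 0.2139] yang 67.9 j6 -0.7 gap 91.1 grip 0.0 | shift cm in present axes [ 0.29 -0.45 20.29] turn about tool z 51.8
   shift after the turn: [-0.17 -0.51 20.29]
```

```bash
python3 -m creep '[[[0,0,8.5],[0,0,2],-0.1],[[0,0,8.5],[0,0,2],-0.1],[[0,0,8.5],[0,0,2],-0.1],[[0,0,8.5],[0,0,2],-0.1],[[0,0,8.5],[0,0,2],-0.1],[[0,0,8.5],[0,0,2],-0.1],[[0,0,0.8],[-0.17,-0.5,0],-0.1],[[0,0,0],[0,0,0],-0.1]]' 30
python3 - <<'E'
from h import *
plan(.4698,.3148,.011,16)
E
```

```text
time_s: 3.05
tool_pos: [0.4692, 0.3145, 0.0942]
tcp_rot: [[-0.281, 0.96, -0.001], [0.96, 0.281, -0.001], [-0.0, -0.001, -1.0]]
ft_force: [-0.4, -0.0, 0.2]
finger_gap: 0.549
grasp_force: 0.0
pos [0.4692 0.3145 0.0942] yang 16.3 j6 0.2 gap 49.9 grip 0.0 | shift cm in present axes [0.01 0.07 8.32] turn about tool z 0.3
   shift after the turn: [0.01 0.07 8.32]
```

```bash
python3 -m creep '[[[0,0,0],[0,0,3],-0.1],[[0,0,0],[0,0,3],-0.1],[[0,0,0],[0,0,1.5],-0.1],[[0,0,0],[0,0,0.8],-0.1],[[0,0,0],[0,0,0],0.2],[[0,0,0],[0,0,0],0.5],[[0,0,0],[0,0,0],1],[[0,0,0],[0,0,0],1]]' 30
python3 -m creep '[[[0,0,0],[0,0,0],1],[[0,0,0],[0,0,0],1],[[0,0,0],[0,0,-1],1],[[0,0,0],[0,0,-2],1],[[0,0,0],[0,0,-2],1],[[0,0,0],[0,0,-2],1],[[0,0,0],[0,0,0],1]]'
python3 - <<'E'
from h import *
plan(.5431,.1093,.09)
E
```

```text
time_s: 3.85
tool_pos: [0.471, 0.3145, 0.0118]
tcp_rot: [[-0.277, 0.961, 0.001], [0.961, 0.277, 0.001], [0.0, 0.001, -1.0]]
ft_force: [0.8, 0.8, -0.4]
finger_gap: 0.229
grasp_force: 0.0
time_s: 4.55
tool_pos: [0.4717, 0.3149, 0.0837]
tcp_rot: [[-0.276, 0.961, 0.004], [0.961, 0.276, 0.002], [0.001, 0.004, -1.0]]
ft_force: [0.4, -0.0, -2.4]
finger_gap: 0.149
grasp_force: 30.0
pos [0.4717 0.3149 0.0837] yang 16.0 j6 0.2 gap 13.5 grip 30.0 | shift cm in present axes [-21.74   1.18  -0.65] turn about tool z 0
   shift after the turn: [-21.74   1.18  -0.65]
```

```bash
python3 -m creep '[[[0,0,0],[-2,0.1,0],1],[[0,0,0],[-3.3,0.2,0],1],[[0,0,0],[-3.3,0.2,0],1],[[0,0,0],[-3.3,0.2,0],1],[[0,0,0],[-3.3,0.2,0],1],[[0,0,0],[-3.3,0.2,0],1],[[0,0,0],[-2.2,0.1,0],1],[[0,0,0],[-1,0,0],1]]'
python3 -m creep '[[[0,0,0],[0,0,1],1],[[0,0,0],[0,0,2],1],[[0,0,0],[0,0,2],1],[[0,0,0],[0,0,1],1],[[0,0,0],[0,0,0.5],1],[[0,0,0],[0,0,0],1]]'
python3 - <<'E'
from h import *
plan(.5431,.1093,.012)
E
```

```text
time_s: 5.35
tool_pos: [0.5422, 0.1072, 0.0805]
tcp_rot: [[-0.275, 0.962, -0.001], [0.962, 0.275, -0.0], [-0.0, -0.001, -1.0]]
ft_force: [-0.3, -0.5, -1.8]
finger_gap: 0.153
grasp_force: 30.0
time_s: 5.95
tool_pos: [0.5415, 0.1095, 0.0154]
tcp_rot: [[-0.277, 0.961, -0.001], [0.961, 0.277, -0.0], [0.0, -0.001, -1.0]]
ft_force: [-0.3, 0.2, -1.5]
finger_gap: 0.154
grasp_force: 30.0
pos [0.5415 0.1095 0.0154] yang 16.1 j6 -0.19 gap 14.0 grip 30.0 | shift cm in present axes [-0.07  0.15  0.34] turn about tool z 0
   shift after the turn: [-0.07  0.15  0.34]
```

```bash
python3 -m creep '[[[0,0,0],[0,0,0.2],1],[[0,0,0],[0,0,0.2],1],[[0,0,0],[0,0,0],1],[[0,0,0],[0,0,0],-0.1],[[0,0,0],[0,0,0],-0.1],[[0,0,0],[0,0,0],-0.1],[[0,0,0],[0,0,0],-0.1],[[0,0,0],[0,0,0],-0.1]]'
python3 -m creep '[[[0,0,0],[0,0,-2],-0.1],[[0,0,0],[0,0,-4],-0.1],[[0,0,0],[0,0,-4],-0.1],[[0,0,0],[0,0,-4],-0.1],[[0,0,0],[0,0,-4],-0.6],[[0,0,0],[0,0,-2],-0.6],[[0,0,0],[0,0,0],-0.6]]'
python3 - <<'E'
from h import *
plan(.5666,-.111,.21,16)
E
```

```text
time_s: 6.75
tool_pos: [0.542, 0.109, 0.012]
tcp_rot: [[-0.276, 0.961, 0.0], [0.961, 0.276, -0.0], [-0.0, 0.0, -1.0]]
ft_force: [-0.8, -0.1, 0.1]
finger_gap: 0.538
grasp_force: 0.0
time_s: 7.45
tool_pos: [0.5434, 0.1092, 0.215]
tcp_rot: [[-0.276, 0.961, 0.005], [0.961, 0.276, 0.0], [-0.001, 0.005, -1.0]]
ft_force: [0.3, 0.2, -0.8]
finger_gap: 0.78
grasp_force: 0.0
pos [0.5434 0.1092 0.215 ] yang 16.0 j6 -0.19 gap 71.0 grip 0.0 | shift cm in present axes [-21.8   -3.86   0.5 ] turn about tool z 0.0
   shift after the turn: [-21.8   -3.85   0.5 ]
```

```bash
python3 -m creep '[[[0,0,0],[-2.2,-0.4,0],-0.4],[[0,0,0],[-3,-0.5,0],-0.4],[[0,0,0],[-3,-0.5,0],-0.4],[[0,0,0],[-3,-0.5,0],-0.4],[[0,0,0],[-3,-0.5,0],-0.4],[[0,0,0],[-3,-0.5,0],-0.4],[[0,0,0],[-3,-0.5,0],-0.4],[[0,0,0],[-1.6,-0.4,0],-0.4]]'
python3 -m creep '[[[0,0,0],[0,0,0],-0.4],[[0,0,0],[0,0,0],-0.4],[[0,0,0],[0,0,0],-0.4]]'
python3 wl.py w2 flange round_tray mat rocker
python3 - <<'E'
from h import *
c=shot("wrist");b=blue(c["image"])
print(rect(c,b,.010,(.567,-.111),.1))
E
```

```text
time_s: 8.25
tool_pos: [0.5655, -0.113, 0.2109]
tcp_rot: [[-0.275, 0.961, -0.001], [0.961, 0.275, 0.0], [0.0, -0.001, -1.0]]
ft_force: [-0.2, 0.9, -0.4]
finger_gap: 0.696
grasp_force: 0.0
time_s: 8.55
tool_pos: [0.5654, -0.1098, 0.2117]
tcp_rot: [[-0.277, 0.961, -0.001], [0.961, 0.277, 0.0], [0.001, -0.0, -1.0]]
ft_force: [-0.3, -0.1, -0.1]
finger_gap: 0.699
grasp_force: 0.0
flange 0.66 [313. 173.] [ 0.557  -0.1068]
mat 0.17 [344. 307.] [ 0.6414 -0.2586]
pos [ 0.5657 -0.1104  0.212 ] yang 16.1 j6 -0.58 gap 63.9 grip 0.0 | shift cm in present axes [43.67  3.15 -0.8 ] turn about tool z 0
   shift after the turn: [43.67  3.15 -0.8 ]
[ 567.7 -111.1  129.2  128.2  -76.1]
```

View pics/w2.png

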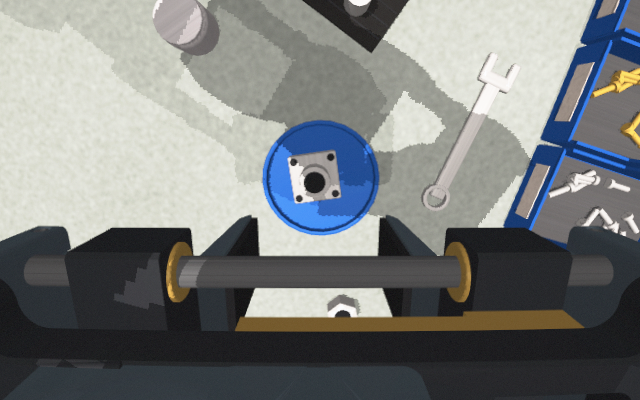

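The wrist view shows the flange in the round tray, with its bore at (315,183) and its plate centre near (315,177). The nut is at (343,308), and the rocker's end is visible on the mat at the top.

Run:
```python
from h import *
c=shot("wrist")
a,b=at(c,(315,182.5),.048),at(c,(315.3,176.5),.022);print(a,b)
plan(*((a+b)/2)[:2],.026)
```

```text
[ 0.5611778  -0.10959928  0.048     ] [ 0.56084596 -0.10803645  0.022     ]
pos [ 0.5657 -0.1106  0.212 ] yang 16.1 j6 -0.58 gap 63.8 grip 0.0 | shift cm in present axes [ 0.31 -0.4  18.6 ] turn about tool z 0
   shift after the turn: [ 0.31 -0.4  18.6 ]
```

```bash
python3 -m creep '[[[0,0,0],[0.2,-0.4,2],-0.4],[[0,0,0],[0,0,4],-0.4],[[0,0,0],[0,0,4],-0.4],[[0,0,0],[0,0,4],-0.4],[[0,0,0],[0,0,2.5],-0.4],[[0,0,0],[0,0,1.5],-0.4],[[0,0,0],[0,0,0.5],-0.4],[[0,0,0],[0,0,0],-0.4]]'
python3 - <<'E'
from h import *
plan(.561,-.109,.026)
E
```

```text
time_s: 9.7
tool_pos: [0.5612, -0.1101, 0.0267]
tcp_rot: [[-0.276, 0.961, -0.001], [0.961, 0.276, 0.0], [0.0, -0.001, -1.0]]
ft_force: [0.1, 0.2, 0.4]
finger_gap: 0.701
grasp_force: 0.0
pos [ 0.5612 -0.1101  0.0267] yang 16.0 j6 -0.58 gap 63.8 grip 0.0 | shift cm in present axes [0.11 0.01 0.07] turn about tool z 0
   shift after the turn: [0.11 0.01 0.07]
```

```bash
python3 -m creep '[[[0,0,0],[0.1,0,0],0.1],[[0,0,0],[0,0,0],0.4],[[0,0,0],[0,0,0],1],[[0,0,0],[0,0,0],1],[[0,0,0],[0,0,0],1],[[0,0,0],[0,0,-1],1],[[0,0,0],[0,0,-2],1],[[0,0,0],[0,0,-4],1]]' 40
python3 -m creep '[[[0,0,0],[0,0,-4],1],[[0,0,0],[0,0,-2],1],[[0,0,0],[0,0,0],1]]'
python3 - <<'E'
from h import *
plan(.4667,.3145,.15)
E
```

```text
time_s: 10.5
tool_pos: [0.5593, -0.1088, 0.0961]
tcp_rot: [[-0.276, 0.961, -0.005], [0.961, 0.276, 0.001], [0.003, -0.004, -1.0]]
ft_force: [1.1, 0.8, -2.4]
finger_gap: 0.342
grasp_force: 40.0
time_s: 10.8
tool_pos: [0.5624, -0.1096, 0.1603]
tcp_rot: [[-0.276, 0.961, 0.005], [0.961, 0.276, -0.002], [-0.003, 0.004, -1.0]]
ft_force: [0.6, -0.1, -3.0]
finger_gap: 0.34
grasp_force: 40.0
pos [ 0.5624 -0.1096  0.1603] yang 16.0 j6 -0.58 gap 30.9 grip 40.0 | shift cm in present axes [43.41  2.51  0.92] turn about tool z 0
   shift after the turn: [43.41  2.51  0.92]
```

```bash
python3 -m creep '[[[0,0,0],[2,0.1,0],1],[[0,0,0],[4,0.2,0],1],[[0,0,0],[4,0.2,0],1],[[0,0,0],[4,0.2,0],1],[[0,0,0],[4,0.2,0],1],[[0,0,0],[4,0.2,0],1],[[0,0,0],[4,0.2,0],1],[[0,0,0],[4,0.2,0],1]]'
python3 -m creep '[[[0,0,0],[4,0.2,0],1],[[0,0,0],[4,0.3,0],1],[[0,0,0],[3,0.3,0],1],[[0,0,0],[1.6,0.2,0],1],[[0,0,0],[0.8,0,0],1],[[0,0,0],[0,0,0],1],[[0,0,0],[0,0,0],1]]'
python3 - <<'E'
from h import *
plan(.4667,.3145,.03)
E
```

```text
time_s: 11.6
tool_pos: [0.4912, 0.1845, 0.156]
tcp_rot: [[-0.276, 0.961, -0.002], [0.961, 0.276, -0.0], [0.0, -0.002, -1.0]]
ft_force: [0.2, -0.3, -2.0]
finger_gap: 0.341
grasp_force: 40.0
time_s: 12.3
tool_pos: [0.4652, 0.3137, 0.1567]
tcp_rot: [[-0.276, 0.961, -0.0], [0.961, 0.276, -0.001], [-0.0, -0.001, -1.0]]
ft_force: [0.3, 0.2, -2.0]
finger_gap: 0.34
grasp_force: 40.0
pos [0.4652 0.3137 0.1567] yang 16.0 j6 0.21 gap 31.0 grip 40.0 | shift cm in present axes [ 0.04  0.17 12.67] turn about tool z 0
   shift after the turn: [ 0.04  0.17 12.67]
```

Release height: TCP about 0.0262.

```bash
python3 -m creep '[[[0,0,0],[0,0.2,2],1],[[0,0,0],[0,0,4],1],[[0,0,0],[0,0,3.5],1],[[0,0,0],[0,0,2],1],[[0,0,0],[0,0,0.8],1],[[0,0,0],[0,0,0.3],1],[[0,0,0],[0,0,0],1],[[0,0,0],[0,0,0],1]]'
python3 - <<'E'
from h import *
plan(.4667,.3145,.026);print(ctrl.observe()["ft_force"])
E
```

```text
time_s: 13.1
tool_pos: [0.4678, 0.3155, 0.032]
tcp_rot: [[-0.276, 0.961, 0.002], [0.961, 0.276, 0.001], [0.0, 0.002, -1.0]]
ft_force: [0.3, 0.8, -2.3]
finger_gap: 0.339
grasp_force: 40.0
pos [0.4678 0.3155 0.032 ] yang 16.0 j6 0.21 gap 30.9 grip 40.0 | shift cm in present axes [-0.07 -0.14  0.6 ] turn about tool z 0
   shift after the turn: [-0.07 -0.14  0.6 ]
[ 0.33859477  0.7990892  -2.29376406]
```

```bash
python3 -m creep '[[[0,0,0],[0,0,0.3],1],[[0,0,0],[0,0,0.2],1],[[0,0,0],[0,0,0.1],1],[[0,0,0],[0,0,0],1],[[0,0,0],[0,0,0],-0.4],[[0,0,0],[0,0,0],-0.4],[[0,0,0],[0,0,0],-0.4],[[0,0,0],[0,0,0],-0.4]]'
python3 -m creep '[[[0,0,0],[0,0,-1],-0.4],[[0,0,0],[0,0,-3],-0.4],[[0,0,0],[0,0,-4],-0.4],[[0,0,0],[0,0,-4],-0.4],[[0,0,0],[0,0,-4],-0.4],[[0,0,0],[0,0,-2],-0.4],[[0,0,0],[0,0,0],-0.4]]'
python3 wl.py w3 flange;python3 - <<'E'
from h import *
plan(.4525,-.355,.21,49.7)
E
```

```text
time_s: 13.9
tool_pos: [0.4671, 0.3154, 0.0249]
tcp_rot: [[-0.276, 0.961, 0.0], [0.961, 0.276, -0.0], [-0.0, -0.0, -1.0]]
ft_force: [0.3, -0.5, -0.3]
finger_gap: 0.66
grasp_force: 0.0
time_s: 14.6
tool_pos: [0.4684, 0.3161, 0.2087]
tcp_rot: [[-0.276, 0.961, 0.005], [0.961, 0.276, 0.003], [0.001, 0.006, -1.0]]
ft_force: [-0.2, -0.0, 0.1]
finger_gap: 0.701
grasp_force: 0.0
flange 0.71 [316. 177.] [0.4655 0.3164]
pos [0.467  0.3153 0.2054] yang 16.0 j6 0.21 gap 63.6 grip 0.0 | shift cm in present axes [ 0.04  0.85 -1.46] turn about tool z 0
   shift after the turn: [ 0.04  0.85 -1.46]
pos [0.467  0.3153 0.2054] yang 16.0 j6 0.21 gap 63.6 grip 0.0 | shift cm in present axes [-64.02 -19.91  -0.49] turn about tool z -33.7
   shift after the turn: [-42.25 -52.06  -0.49]
```

View pics/w3.png

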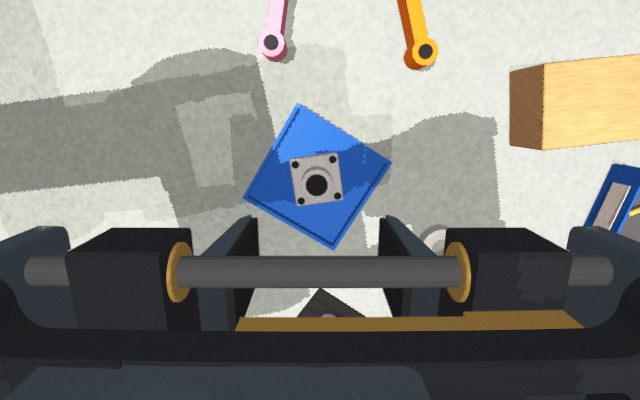

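The wrist view shows the flange standing upright in the middle of the square tray, with its bore at (316,185).

```bash
python3 -m creep '[[[0,0,0],[-3,-0.9,0],-0.4],[[0,0,0],[-4.5,-1.4,0],-0.4],[[0,0,0],[-4.5,-1.4,0],-0.4],[[0,0,0],[-4.5,-1.4,0],-0.4],[[0,0,0],[-4.5,-1.4,0],-0.4],[[0,0,0],[-4.5,-1.4,0],-0.4],[[0,0,0],[-4.5,-1.4,0],-0.4],[[0,0,0],[-4.5,-1.4,0],-0.4]]'
python3 -m creep '[[[0,0,0],[-4.5,-1.4,0],-0.4],[[0,0,0],[-4.5,-1.4,0],-0.4],[[0,0,0],[-4.5,-1.4,0],-0.4],[[0,0,0],[-4.5,-1.4,0],-0.4],[[0,0,0],[-4.5,-1.4,0],-0.4],[[0,0,0],[-4.5,-1.4,0],-0.4],[[0,0,0],[-2.5,-0.8,0],-0.4],[[0,0,0],[0,0,0],-0.4]]'
python3 wl.py w4 gear long_tray;python3 - <<'E'
from h import *
c=shot("wrist");print(rect(c,blue(c["image"]),.010,(.456,-.357),.1))
plan(.4525,-.355,.21,49.7)
E
```

```text
time_s: 15.5
tool_pos: [0.4584, -0.0474, 0.204]
tcp_rot: [[-0.276, 0.961, -0.002], [0.961, 0.276, 0.0], [0.001, -0.002, -1.0]]
ft_force: [0.8, 0.5, -0.4]
finger_gap: 0.7
grasp_force: 0.0
time_s: 16.3
tool_pos: [0.4518, -0.3577, 0.2034]
tcp_rot: [[-0.273, 0.962, -0.001], [0.962, 0.273, 0.001], [0.001, -0.001, -1.0]]
ft_force: [-0.0, -0.4, 0.4]
finger_gap: 0.699
grasp_force: 0.0
gear 0.93 [322. 171.] [ 0.452  -0.3485]
pos [ 0.4521 -0.3538  0.2039] yang 16.0 j6 -1.05 gap 63.6 grip 0.0 | shift cm in present axes [63.94 20.75 -1.5 ] turn about tool z 0
   shift after the turn: [63.94 20.75 -1.5 ]
[ 457.1 -357.3  142.9   70.7  -40.4]
pos [ 0.4523 -0.3535  0.2042] yang 16.1 j6 -1.05 gap 63.8 grip 0.0 | shift cm in present axes [-0.15 -0.02 -0.58] turn about tool z -33.6
   shift after the turn: [-0.11 -0.1  -0.58]
```

View pics/w4.png

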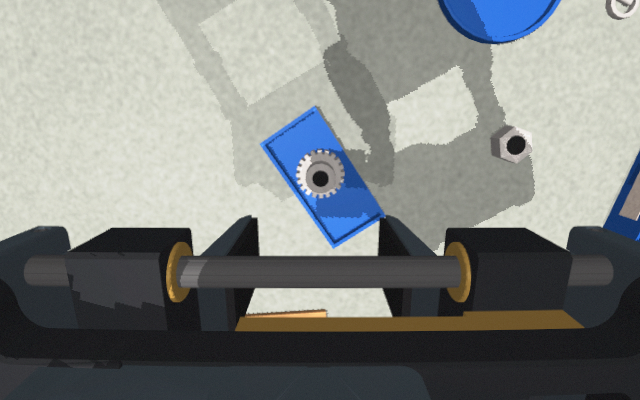

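The wrist view shows the gear in the long tray, with its bore at (320,178) and its disc centre at (320,173). The nut at (516,145) is clear of the path.

Run:
```python
from h import *
c=shot("wrist")
a,b=at(c,(320,178.5),.048),at(c,(320.3,173),.024);print(a,b)
plan(*((a+b)/2)[:2],.0275)
```

```text
[ 0.45083072 -0.34577189  0.048     ] [ 0.4508187  -0.34414363  0.024     ]
pos [ 0.4525 -0.3535  0.2045] yang 16.1 j6 -1.05 gap 63.7 grip 0.0 | shift cm in present axes [ 0.84  0.09 17.7 ] turn about tool z 0
   shift after the turn: [ 0.84  0.09 17.7 ]
```

```bash
python3 -m creep '[[[0,0,0],[0.8,0.1,2],-0.4],[[0,0,0],[0,0,4],-0.4],[[0,0,0],[0,0,4],-0.4],[[0,0,0],[0,0,4],-0.4],[[0,0,0],[0,0,2.2],-0.4],[[0,0,0],[0,0,1],-0.4],[[0,0,0],[0,0,0.4],-0.4],[[0,0,0],[0,0,0],-0.4]]'
python3 - <<'E'
from h import *
plan(.4508,-.3452,.0275)
E
```

```text
time_s: 17.35
tool_pos: [0.4518, -0.3467, 0.0295]
tcp_rot: [[-0.277, 0.961, 0.0], [0.961, 0.277, -0.0], [-0.001, 0.0, -1.0]]
ft_force: [-0.3, 1.1, 0.1]
finger_gap: 0.701
grasp_force: 0.0
pos [ 0.4518 -0.3467  0.0295] yang 16.1 j6 -1.04 gap 63.8 grip 0.0 | shift cm in present axes [ 0.17 -0.05  0.2 ] turn about tool z 0
   shift after the turn: [ 0.17 -0.05  0.2 ]
```

```bash
python3 -m creep '[[[0,0,0],[0.1,0,0.2],0.1],[[0,0,0],[0,0,0],0.4],[[0,0,0],[0,0,0],1],[[0,0,0],[0,0,0],1],[[0,0,0],[0,0,0],1],[[0,0,0],[0,0,-1],1],[[0,0,0],[0,0,-3],1],[[0,0,0],[0,0,-4],1]]' 40
python3 -m creep '[[[0,0,0],[0,0,-2],1],[[0,0,0],[0,0,0],1],[[0,0,0],[0,0,0],1]]'
python3 - <<'E'
from h import *
plan(.567,-.111,.125)
E
```

```text
time_s: 18.15
tool_pos: [0.4501, -0.3449, 0.107]
tcp_rot: [[-0.276, 0.961, -0.003], [0.961, 0.276, 0.002], [0.003, -0.002, -1.0]]
ft_force: [0.5, -1.1, -2.0]
finger_gap: 0.318
grasp_force: 40.0
time_s: 18.45
tool_pos: [0.451, -0.3456, 0.127]
tcp_rot: [[-0.276, 0.961, 0.0], [0.961, 0.276, -0.0], [-0.0, 0.0, -1.0]]
ft_force: [-0.5, 1.1, -4.0]
finger_gap: 0.313
grasp_force: 40.0
pos [ 0.451  -0.3456  0.127 ] yang 16.0 j6 -1.04 gap 28.5 grip 40.0 | shift cm in present axes [19.34 17.64  0.19] turn about tool z 0
   shift after the turn: [19.34 17.64  0.19]
```

```bash
python3 -m creep '[[[0,0,0],[1.8,1.6,0],1],[[0,0,0],[3,2.8,0],1],[[0,0,0],[3,2.8,0],1],[[0,0,0],[3,2.8,0],1],[[0,0,0],[3,2.8,0],1],[[0,0,0],[3,2.5,0],1],[[0,0,0],[1.8,1.6,0],1],[[0,0,0],[0.7,0.7,0],1]]'
python3 -m creep '[[[0,0,0],[0,0,0],1],[[0,0,0],[0,0,0],1],[[0,0,0],[0,0,2],1],[[0,0,0],[0,0,4],1],[[0,0,0],[0,0,2],1],[[0,0,0],[0,0,1],1],[[0,0,0],[0,0,0.4],1],[[0,0,0],[0,0,0],1]]'
python3 - <<'E'
from h import *
plan(.567,-.111,.027)
E
```

```text
time_s: 19.25
tool_pos: [0.5667, -0.1092, 0.1254]
tcp_rot: [[-0.278, 0.96, -0.002], [0.96, 0.278, 0.001], [0.002, -0.002, -1.0]]
ft_force: [-0.2, -0.9, -2.5]
finger_gap: 0.32
grasp_force: 40.0
time_s: 20.05
tool_pos: [0.5669, -0.1123, 0.0331]
tcp_rot: [[-0.276, 0.961, 0.0], [0.961, 0.276, -0.0], [-0.0, 0.0, -1.0]]
ft_force: [0.2, 0.3, -2.1]
finger_gap: 0.321
grasp_force: 40.0
pos [ 0.5669 -0.1123  0.0331] yang 16.0 j6 -0.58 gap 29.3 grip 40.0 | shift cm in present axes [0.12 0.04 0.61] turn about tool z 0
   shift after the turn: [0.12 0.04 0.61]
```

```bash
python3 -m creep '[[[0,0,0],[0.1,0,0.3],1],[[0,0,0],[0,0,0.2],1],[[0,0,0],[0,0,0.1],1],[[0,0,0],[0,0,0],1],[[0,0,0],[0,0,0],-0.4],[[0,0,0],[0,0,0],-0.4],[[0,0,0],[0,0,0],-0.4],[[0,0,0],[0,0,0],-0.4]]'
python3 -m creep '[[[0,0,0],[0,0,-1],-0.4],[[0,0,0],[0,0,-3],-0.4],[[0,0,0],[0,0,-4],-0.4],[[0,0,0],[0,0,-4],-0.4],[[0,0,0],[0,0,-4],-0.4],[[0,0,0],[0,0,-2],-0.4],[[0,0,0],[0,0,0],-0.4]]'
python3 wl.py w5 gear;python3 - <<'E'
from h import *
plan(.542,.109,.21)
E
```

```text
time_s: 20.85
tool_pos: [0.5667, -0.1107, 0.027]
tcp_rot: [[-0.276, 0.961, 0.0], [0.961, 0.276, -0.0], [-0.0, 0.0, -1.0]]
ft_force: [-0.2, -0.9, -0.7]
finger_gap: 0.638
grasp_force: 0.0
time_s: 21.55
tool_pos: [0.5681, -0.1111, 0.2109]
tcp_rot: [[-0.276, 0.961, 0.006], [0.961, 0.276, -0.002], [-0.003, 0.005, -1.0]]
ft_force: [-0.3, -1.0, -0.2]
finger_gap: 0.696
grasp_force: 0.0
gear 0.62 [318. 181.] [ 0.569  -0.1157]
pos [ 0.5666 -0.1107  0.2074] yang 16.0 j6 -0.58 gap 63.7 grip 0.0 | shift cm in present axes [43.73  3.04 -1.28] turn about tool z 0
   shift after the turn: [43.73  3.04 -1.28]
pos [ 0.5666 -0.1107  0.2074] yang 16.0 j6 -0.58 gap 63.7 grip 0.0 | shift cm in present axes [21.79  3.71 -0.26] turn about tool z 0
   shift after the turn: [21.79  3.71 -0.26]
```

View pics/w5.png

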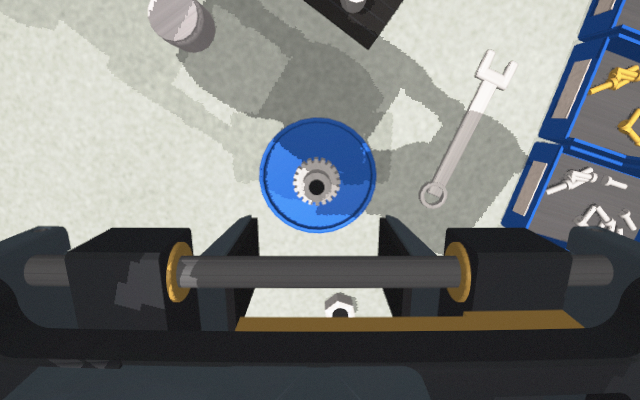

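The wrist view shows the gear upright near the middle of the round tray, with its bore at (317,187). I'll check the offset and go back to the rocker.

```bash
python3 - <<'E'
from h import *
c=shot("wrist");print(at(c,(316.5,187),.048),at(c,(317,181),.024),rect(c,blue(c["image"]),.010,(.567,-.111)))
E
python3 -m creep '[[[0,0,0],[2,0.3,0],-0.1],[[0,0,0],[3,0.5,0],-0.1],[[0,0,0],[3,0.5,0],-0.1],[[0,0,0],[3,0.5,0],-0.1],[[0,0,0],[3,0.5,0],-0.1],[[0,0,0],[3,0.5,0],-0.1],[[0,0,0],[3,0.5,0],-0.1],[[0,0,0],[1.8,0.4,0],-0.1]]'
python3 -m creep '[[[0,0,0],[0,0,0],-0.1],[[0,0,0],[0,0,0],-0.1]]'
python3 wl.py w6 rocker mat
```

```text
[ 0.56461694 -0.11292679  0.048     ] [ 0.5646226  -0.11130551  0.024     ] [ 567.2 -110.7  129.1  128.4   16. ]
time_s: 22.5
tool_pos: [0.5407, 0.1108, 0.2057]
tcp_rot: [[-0.277, 0.961, -0.003], [0.961, 0.277, 0.0], [0.001, -0.002, -1.0]]
ft_force: [-0.0, -0.8, 0.0]
finger_gap: 0.554
grasp_force: 0.0
time_s: 22.7
tool_pos: [0.5415, 0.1089, 0.206]
tcp_rot: [[-0.277, 0.961, -0.002], [0.961, 0.277, -0.0], [0.0, -0.002, -1.0]]
ft_force: [0.7, 0.1, 0.6]
finger_gap: 0.551
grasp_force: 0.0
rocker 0.89 [319. 178.] [0.5417 0.1085]
mat 0.55 [321. 179.] [0.5433 0.1078]
pos [0.5419 0.1081 0.2065] yang 16.0 j6 -0.19 gap 50.0 grip 0.0 | shift cm in present axes [22.02 -0.65 -1.35] turn about tool z 0
   shift after the turn: [22.02 -0.65 -1.35]
```

View pics/w6.png

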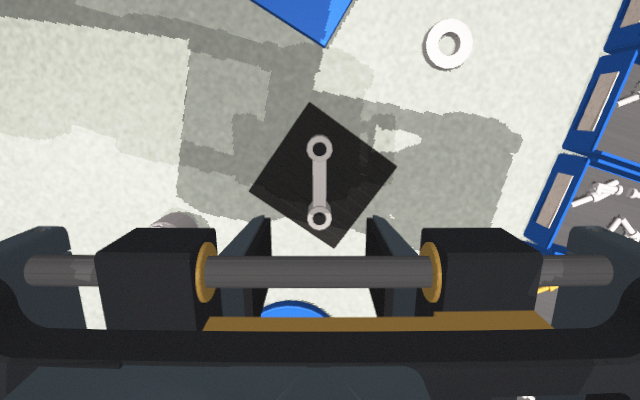

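The wrist view shows the rocker upright on the mat, with its eyes at (319,149) and (319,218), aligned with the tool. I'll grip it where I released it.

```bash
python3 -m creep '[[[0,0,0],[0.1,0,2],-0.1],[[0,0,0],[0,0,4],-0.1],[[0,0,0],[0,0,4],-0.1],[[0,0,0],[0,0,4],-0.1],[[0,0,0],[0,0,3],-0.1],[[0,0,0],[0,0,1.5],-0.1],[[0,0,0],[0,0,0.5],-0.1],[[0,0,0],[0,0,0],-0.1]]' 30
python3 - <<'E'
from h import *
plan(.542,.109,.012)
E
```

```text
time_s: 23.65
tool_pos: [0.5416, 0.1094, 0.0166]
tcp_rot: [[-0.276, 0.961, -0.001], [0.961, 0.276, -0.0], [0.0, -0.001, -1.0]]
ft_force: [-0.4, 0.2, 0.7]
finger_gap: 0.548
grasp_force: 0.0
pos [0.5416 0.1094 0.0166] yang 16.0 j6 -0.19 gap 49.9 grip 0.0 | shift cm in present axes [-0.05  0.03  0.46] turn about tool z 0
   shift after the turn: [-0.05  0.03  0.46]
```

```bash
python3 -m creep '[[[0,0,0],[0,0,0.3],-0.1],[[0,0,0],[0,0,0],0.2],[[0,0,0],[0,0,0],0.5],[[0,0,0],[0,0,0],1],[[0,0,0],[0,0,0],1],[[0,0,0],[0,0,0],1],[[0,0,0],[0,0,-1],1],[[0,0,0],[0,0,-3],1]]' 30
python3 -m creep '[[[0,0,-8.4],[0,0,-3],1],[[0,0,-8.4],[0,0,-3],1],[[0,0,-8.4],[0,0,-2],1],[[0,0,-8.4],[0,0,-1],1],[[0,0,0],[0,0,0],1],[[0,0,0],[0,0,0],1]]'
python3 - <<'E'
from h import *
plan(.457,-.357,.14,49.65)
E
```

```text
time_s: 24.45
tool_pos: [0.54, 0.1098, 0.0529]
tcp_rot: [[-0.276, 0.961, -0.004], [0.961, 0.276, -0.0], [0.001, -0.004, -1.0]]
ft_force: [1.2, 0.2, -1.4]
finger_gap: 0.153
grasp_force: 30.0
time_s: 25.05
tool_pos: [0.5414, 0.11, 0.1439]
tcp_rot: [[-0.759, 0.651, -0.0], [0.651, 0.759, -0.0], [0.0, -0.0, -1.0]]
ft_force: [-0.8, 0.5, -2.2]
finger_gap: 0.15
grasp_force: 30.0
pos [0.5414 0.11   0.1439] yang 49.4 j6 -0.77 gap 13.6 grip 30.0 | shift cm in present axes [-24.   -40.94   0.39] turn about tool z -0.3
   shift after the turn: [-23.8  -41.05   0.39]
```

```bash
python3 -m creep '[[[0,0,0],[-1.2,-2.1,0],1],[[0,0,0],[-2.1,-3.6,0],1],[[0,0,0],[-2.1,-3.6,0],1],[[0,0,0],[-2.1,-3.6,0],1],[[0,0,0],[-2.1,-3.6,0],1],[[0,0,0],[-2.1,-3.6,0],1],[[0,0,0],[-2.1,-3.6,0],1],[[0,0,0],[-2.1,-3.6,0],1]]'
python3 -m creep '[[[0,0,0],[-2.1,-3.6,0],1],[[0,0,0],[-2.1,-3.6,0],1],[[0,0,0],[-2,-3.4,0],1],[[0,0,0],[-1.3,-2.1,0],1],[[0,0,0],[-0.6,-0.9,0],1],[[0,0,0],[0,0,0],1],[[0,0,0],[0,0,0],1],[[0,0,0],[0,0,0],1]]'
python3 - <<'E'
from h import *
plan(.457,-.357,.013,49.65)
E
```

```text
time_s: 25.85
tool_pos: [0.485, -0.2023, 0.1431]
tcp_rot: [[-0.759, 0.651, -0.001], [0.651, 0.759, 0.001], [0.002, -0.0, -1.0]]
ft_force: [0.5, 0.7, -1.8]
finger_gap: 0.151
grasp_force: 30.0
time_s: 26.65
tool_pos: [0.4598, -0.3556, 0.1437]
tcp_rot: [[-0.762, 0.647, -0.001], [0.647, 0.762, 0.001], [0.001, 0.0, -1.0]]
ft_force: [0.0, -0.2, -1.7]
finger_gap: 0.154
grasp_force: 30.0
pos [ 0.4598 -0.3556  0.1437] yang 49.7 j6 -1.63 gap 14.0 grip 30.0 | shift cm in present axes [ 0.11 -0.29 13.07] turn about tool z 0.0
   shift after the turn: [ 0.11 -0.29 13.07]
```

```bash
python3 -m creep '[[[0,0,0],[0.1,-0.2,2],1],[[0,0,0],[0,0,4],1],[[0,0,0],[0,0,3],1],[[0,0,0],[0,0,2],1],[[0,0,0],[0,0,1],1],[[0,0,0],[0,0,0.3],1],[[0,0,0],[0,0,0],1],[[0,0,0],[0,0,0],1]]'
python3 - <<'E'
from h import *
plan(.457,-.357,.013,49.65)
E
```

```text
time_s: 27.45
tool_pos: [0.4583, -0.3583, 0.022]
tcp_rot: [[-0.762, 0.648, 0.001], [0.648, 0.762, -0.001], [-0.002, -0.0, -1.0]]
ft_force: [-0.6, 0.8, -1.6]
finger_gap: 0.151
grasp_force: 30.0
pos [ 0.4583 -0.3583  0.022 ] yang 49.6 j6 -1.63 gap 13.8 grip 30.0 | shift cm in present axes [0.18 0.02 0.9 ] turn about tool z -0.0
   shift after the turn: [0.18 0.02 0.9 ]
```

```bash
python3 -m creep '[[[0,0,0],[0.1,0,0.5],1],[[0,0,0],[0,0,0.2],1],[[0,0,0],[0,0,0.2],1],[[0,0,0],[0,0,0],1],[[0,0,0],[0,0,0],0.4],[[0,0,0],[0,0,0],0.4],[[0,0,0],[0,0,0],0.4],[[0,0,0],[0,0,0],0.4]]'
python3 -m creep '[[[0,0,0],[0,0,-1],0.4],[[0,0,0],[0,0,-3],0.4],[[0,0,0],[0,0,-4],0.4],[[0,0,0],[0,0,-4],0.4],[[0,0,0],[0,0,-4],0.4],[[0,0,0],[0,0,-3],0.4],[[0,0,0],[0,0,0],0.4],[[0,0,0],[0,0,0],0.4]]'
python3 wl.py w7 rocker long_tray; python3 look.py | grep -v pos
```

```text
time_s: 28.25
tool_pos: [0.4568, -0.3573, 0.0118]
tcp_rot: [[-0.762, 0.648, -0.0], [0.648, 0.762, 0.0], [0.0, 0.0, -1.0]]
ft_force: [0.3, 0.1, 0.1]
finger_gap: 0.304
grasp_force: 0.0
time_s: 29.05
tool_pos: [0.457, -0.3574, 0.2028]
tcp_rot: [[-0.762, 0.648, 0.001], [0.648, 0.762, -0.001], [-0.002, -0.0, -1.0]]
ft_force: [0.1, 0.2, -0.3]
finger_gap: 0.3
grasp_force: 0.0
rocker 0.95 [319. 179.] [ 0.4572 -0.358 ]
rocker 0.55 [319. 175.] [ 0.4533 -0.355 ]
long_tray 0.6 [322. 178.] [ 0.4587 -0.3548]
pos [ 0.4563 -0.3568  0.2009] yang 49.6 j6 -1.63 gap 27.5 grip 0.0 | shift cm in present axes [42.28 52.63 -1.82] turn about tool z 0
   shift after the turn: [42.28 52.63 -1.82]
top gear 0.51 [371. 185.] [ 0.568 -0.108  0.004]
top flange 0.69 [233. 218.] [0.462 0.323 0.004]
top rocker 0.75 [177. 201.] [0.513 0.502 0.004]
top rocker 0.64 [452. 221.] [ 0.455 -0.364  0.004]
top round_tray 0.88 [371. 186.] [ 0.567 -0.11   0.   ]
top square_tray 0.88 [231. 218.] [0.461 0.33  0.   ]
top long_tray 0.75 [450. 219.] [ 0.463 -0.358  0.   ]
top long_tray 0.38 [236. 216.] [0.469 0.315 0.   ]
top mat 0.86
[... 358 characters left out ...]
0.385 0.46  0.004]
scene rocker 0.67 [412. 200.] [0.639 0.269 0.004]
scene rocker 0.55 [438. 140.] [0.516 0.494 0.004]
scene round_tray 0.8 [272. 258.] [ 0.573 -0.115  0.   ]
scene round_tray 0.59 [413. 198.] [0.632 0.278 0.   ]
scene round_tray 0.36 [150. 277.] [ 0.456 -0.358  0.   ]
scene round_tray 0.3 [383. 159.] [0.479 0.314 0.   ]
scene square_tray 0.72 [380. 158.] [0.472 0.308 0.   ]
scene long_tray 0.88 [150. 275.] [ 0.451 -0.358  0.   ]
scene long_tray 0.22 [343. 204.] [0.541 0.119 0.   ]
scene mat 0.76 [343. 208.] [0.551 0.112 0.   ]
scene tin 0.94 [273. 192.] [ 0.403 -0.001  0.   ]
scene bearing 0.51 [414. 201.] [0.641 0.273 0.   ]
scene nut 0.67 [228. 310.] [ 0.626 -0.261  0.   ]
```

View pics/w7.png

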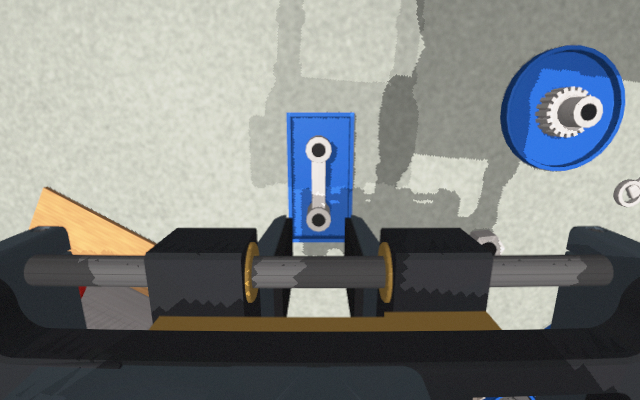

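View pics/scene0.png

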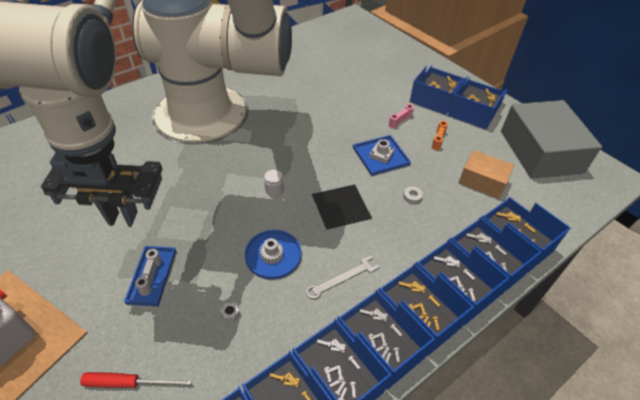

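The rocker lies lengthwise in the middle of the long tray, with its eyes at (318,150) and (319,220). The gear stands in the round tray and the flange in the square tray. The mat is empty and the bystanders have not moved.

```bash
python3 -c "
from plant import ctrl
print(ctrl.hand_in())"
```

```text
the job is handed in; nothing more can be done
None
```

I handed the job in (no verdict came back): the gear, flange and rocker each stand released and upright within about 5 mm of the middle of their own trays, the rocker lengthwise, the mat is empty again, and the tin, bearing ring and nut are where they were.

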